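# Mark the softest shock mount

## Robot

A 6-joint arm with a two-finger parallel gripper is mounted at the origin on the work surface. World frame = base frame: x ahead of the robot, y to its left, z up, the work surface at z = 0. Lengths are in m, angles in rad, forces in N, time in s.
With the tool pointing down it reaches from about 0.325 to 0.775 m from the base axis. Payload 5.5 kg.
Tool frame: the origin (TCP) lies midway between the tips of the shut fingers; the grasp point (between the pads) lies 19 mm behind it (grasp_offset is the distance from the TCP to the grasp point, in m); z points along the fingers, y is the direction in which the jaws open and shut (so a half turn about z gives the same grasp; the last joint's range is limited). The gripper opens to 85 mm and grips with 20 to 120 N. Pads are 22 mm wide; open, the fingers measure 114 mm over their backs; the gripper's body (76 mm by 85 mm) begins 54 mm behind the grasp point. The pads swing forward as they close: fully open they stand 13 mm farther back than shut.
Start: joints at [-1.378, 0.091, 1.231, -0, 1.82, -0.057], TCP at [0.148, -0.581, 0.231] pointing down, gripper open.
Joint ranges: [-2.87, 2.87], [-0.86, 2.18], [0.17, 2.46], [-1.51, 4.65], [0.06, 2.69], [-2.65, 2.65]. Speed limits (rad/s): [2.57, 2.57, 3.01, 3.14, 3.14, 3.14].

## Interface

Orientations are given as a unit quaternion [w, x, y, z].
In Python, from plant import * gives the robot as it stands.
- The arm moves only by the shell command python3 -m creep 'ROWS' [FORCE]. ROWS is JSON, a list of rows, each a list of 3 entries, a list of its own where there are three numbers: the turn, a rotation vector about the tool's x, y, z in degrees, then the shift along the tool's x, y, z in cm, then the finger opening in cm, from 0 to 8.54. A call has 1 to 12 rows; each row is the pose to reach, as a shift and turn from the pose measured when the call began, along the tool's axes at that moment; what a row does not reach only later rows make up. A row lasts 1/8 s, in which the tool goes at most 62.5 mm and 10.7 degrees, less where a joint would pass 70% of its speed; a pose out of reach is approached as far as the arm can. A call with a gripper value outside its range is refused whole. The fingers move at their own pace and stop on an object; FORCE is the grip in N (left out, the last holds). Time passes only in rows, so rows that repeat a pose let the fingers close. It gives the time, the measured TCP pose, the force and the opening at its end, in the units of the state.
- sense(): the state, without advancing time (a new reading comes with each control period).
- get_image(name): name is "side" or "top"; returns the picture (480x640x3 uint8, red, green, blue); there is no depth.
- calibration(name): a dict with "mtx" (3x3 intrinsics, pixels), "world_from_camera" (4x4, takes a point from camera to world coordinates). Camera axes: x right, y up, looking along -z (the intrinsics and any distortion apply to the point x, -y, -z); pixel columns grow to the right and rows downward; lengths in m; the calibration is good to about 2 mm. A picture is of the moment at which its call begins. calibration takes no time and is no camera call.
- finish_job(): hands the job in, once; it reports no verdict.
Trained networks look in the newest picture that a camera, given by its name, has taken for a name from the list of things; names that differ only in an ending like _2 or _b are one class to them, and where a whole thing is asked for, a point or a joint stands for the part that bears it (a point fixed in the world has none). Each returns a list of dicts, best first, with "conf" (0 to 1); they miss things now and then, are a little off and sometimes report something else, mostly with a low value. They report only what shows in the picture. A call takes as long as a camera call.
- recognise(camera, name): "position" ([x, y, z] in m, in world coordinates, good to about 4 mm: the middle of the surface that is visible of it).
- masks_of(camera, name): "region" (480x640 bool, what is visible of it).
- mark_of(camera, name): "position" ([x, y, z] in m, in world coordinates, good to about 4 mm: a listed point, or the origin of a listed thing).
The state is a dict: "clock": time; "qpos": joint angles; "qvel": joint speeds; "joint_torque": joint torques, N m; "eef_pos": TCP position; "orientation": TCP orientation; "ft_force": force on the tool from outside, world axes, zero at the start; "ft_torque": the same for the moment, N m; "finger_gap": finger opening in m.
Only numpy, scipy, OpenCV 4.12 (cv2) and the standard library are available. Lean on these libraries where they do the work, as an engineer would, in place of code of your own. Each camera call takes 0.05 s, during which the arm holds its last target.

## Task

Three spring-mounted rubber pads on the test fixture look alike: press each one well down with the fingertips to find out which is the softest, and only then push the orange tag of that mount fully down. Leave the other two tags up and do not lift or disturb the vial, rubber ring, blue disc or screwdriver lying about; finish with the hand clear.

Things in the scene. Friction and masses are not known exactly. Their poses are not given: they have to be found in the camera images.
- fixture: aluminium base plate 150 x 350 x 10 mm fixed to the bench, carrying three identical-looking grey blocks (112 x 74 x 34 mm) in a row along its y axis. Origin: centre of its underside. x: from the tags towards the pads; y: towards the left mount; z up. It moves and turns between starts, up to 0.3 rad from the bench's axes
- pad_left (a point): the left pad's top centre while unpressed, 62 mm above the bench: a round black rubber disc 40 mm across and 6 mm thick on a coil spring, on a grey painted block. It goes straight down, at most 12 mm (the disc then still stands 6 mm proud of its block). The other pads are 105 mm away
- tag_left (a point): top centre of the left mount's orange tag when fully up, 60 mm above the bench (it may start up to 3 mm lower): an upright plastic tab 28 mm wide along the fixture's y, 12 mm thick along its x, 60 mm from its pad in the fixture's -x direction. It slides straight down 12 mm against about 3 N of friction to a firm stop, where it still stands 4 mm proud of the block, and stays where it is left
- pad_middle (a point): the middle pad's top centre while unpressed, 62 mm above the bench: a round black rubber disc 40 mm across and 6 mm thick on a coil spring, on a grey painted block. It goes straight down, at most 12 mm (the disc then still stands 6 mm proud of its block). The other pads are 105 mm away
- tag_middle (a point): top centre of the middle mount's orange tag when fully up, 60 mm above the bench (it may start up to 3 mm lower): an upright plastic tab 28 mm wide along the fixture's y, 12 mm thick along its x, 60 mm from its pad in the fixture's -x direction. It slides straight down 12 mm against about 3 N of friction to a firm stop, where it still stands 4 mm proud of the block, and stays where it is left
- pad_right (a point): the right pad's top centre while unpressed, 62 mm above the bench: a round black rubber disc 40 mm across and 6 mm thick on a coil spring, on a grey painted block. It goes straight down, at most 12 mm (the disc then still stands 6 mm proud of its block). The other pads are 105 mm away
- tag_right (a point): top centre of the right mount's orange tag when fully up, 60 mm above the bench (it may start up to 3 mm lower): an upright plastic tab 28 mm wide along the fixture's y, 12 mm thick along its x, 60 mm from its pad in the fixture's -x direction. It slides straight down 12 mm against about 3 N of friction to a firm stop, where it still stands 4 mm proud of the block, and stays where it is left
- give_p (a joint): how far one of the three pads is pressed (0 up, 0.012 m fully down). The mounts change places between starts, so this name does not say whether it is the left, middle or right pad. The three pads need about 3 N, 5.5 N and 10 N to go 8 mm down, in unknown order. A pad that has been pressed does not come all the way back: it stays about 3 to 4 mm sunk, which shows it has been tried
- give_q (a joint): how far one of the three pads is pressed (0 up, 0.012 m fully down). The mounts change places between starts, so this name does not say whether it is the left, middle or right pad. The three pads need about 3 N, 5.5 N and 10 N to go 8 mm down, in unknown order. A pad that has been pressed does not come all the way back: it stays about 3 to 4 mm sunk, which shows it has been tried
- give_r (a joint): how far one of the three pads is pressed (0 up, 0.012 m fully down). The mounts change places between starts, so this name does not say whether it is the left, middle or right pad. The three pads need about 3 N, 5.5 N and 10 N to go 8 mm down, in unknown order. A pad that has been pressed does not come all the way back: it stays about 3 to 4 mm sunk, which shows it has been tried
- tag_u (a joint): how far one of the three tags is down (0 up, 0.012 m fully down; starts at 0 to 0.003 m). The mounts change places between starts, so this name does not say whether it is the left, middle or right tag
- tag_v (a joint): how far one of the three tags is down (0 up, 0.012 m fully down; starts at 0 to 0.003 m). The mounts change places between starts, so this name does not say whether it is the left, middle or right tag
- tag_w (a joint): how far one of the three tags is down (0 up, 0.012 m fully down; starts at 0 to 0.003 m). The mounts change places between starts, so this name does not say whether it is the left, middle or right tag
- vial: small glass vial with a white cap standing upright, 28 mm across, 55 mm tall; origin at the centre of its base. Leave alone
- grommet: black rubber ring lying flat, 36 mm across, 10 mm tall; origin at the centre of its underside. Leave alone
- lens: blue plastic disc lying flat, 32 mm across, 12 mm tall; origin at the centre of its underside. Leave alone
- driver: screwdriver with orange handle lying on the bench to the robot's right, 170 mm long along its x; origin under it. Leave alone

How it is judged:
On the way, in this order (a step that is already met when the one before it is completed fails the run):
1. all three pads have been pressed (each stays sunk by more than 1.8 mm) (value of joint each of give_p, give_q, give_r above 0.0018 m), for 0.2 s.
2. then the tag of the softest mount is pushed fully down (value of joint tag_w above 0.01 m), for 0.2 s.
At the end, for the whole second after the job is handed in: The tag of the softest mount is down by more than 10 of its 12 mm, the other two tags are down by less than 6 mm, all three pads show that they have been pressed (more than 1.8 mm sunk), the vial stands upright, and vial, ring, disc and screwdriver lie within 30 mm of where they began (all of step 1 and value of joint tag_w above 0.01 m and value of joint each of tag_v, tag_u below 0.006 m and not (distance of vial from where it was at the start of the episode above 0.03 m) and not (distance of grommet from where it was at the start of the episode above 0.03 m) and not (distance of lens from where it was at the start of the episode above 0.03 m) and not (distance of driver from where it was at the start of the episode above 0.03 m) and angle between vial's own z axis and vertical below 0.2 rad); the robot touches nothing.
It fails at once if the tag of a mount that is not the softest is pushed down by 6 mm or more (value of joint any of tag_v, tag_u above 0.006 m).
It fails at once if the vial, ring, disc or screwdriver is lifted, carried or knocked more than 30 mm away, or the vial is tipped (distance of any of vial, grommet, lens, driver from where it was at the start of the episode above 0.03 m or angle between vial's own z axis and vertical above 0.5 rad).
It also fails if it takes over 45 s, if anything falls off the work surface, if the arm or the gripper's body presses on something with over 40 N, if the wrist force passes 120 N, or if a joint passes its speed limit or range.

## Working session

There is one attempt and no reset: what is moved stays moved. The work goes in short steps, Python scripts to look and compute and a shell command to move; the robot and the scene stay as the last step left them, time stands still between calls to the robot, and variables do not carry over. Pictures are saved under pics/ and viewed, and the job is handed in when it is done.

```bash
mkdir -p pics; ls; python3 - <<'E'
from plant import *
import cv2
s=sense();print({k:s[k] for k in('clock','eef_pos','orientation','ft_force','finger_gap')})
for c in('top','side'):
    cv2.imwrite(f'pics/{c}0.png',get_image(c)[:,:,::-1])
    for n in('pad_left','pad_middle','pad_right','tag_left','tag_middle','tag_right','fixture','vial'):
        r=mark_of(c,n);print(c,n,[(([round(float(v),4) for v in d['position']]),round(float(d['conf']),2)) for d in r[:3]])
E
```

```text
pics
{'clock': 0.0, 'eef_pos': array([ 0.14826575, -0.58110256,  0.23010658]), 'orientation': array([-1.00245547e-03,  9.92209251e-01,  1.24578460e-01, -6.64661632e-05]), 'ft_force': array([0.44380918, 0.33569718, 1.27076962]), 'finger_gap': 0.08493589504451515}
top pad_left [([0.6619, 0.1249, 0.0605], 0.73)]
top pad_middle [([0.6332, 0.0201, 0.061], 0.57)]
top pad_right [([0.6041, -0.0756, 0.0655], 0.92)]
top tag_left [([0.6, 0.1351, 0.0555], 0.71), ([0.4016, -0.426, 0.002], 0.25)]
top tag_middle [([0.5699, 0.0362, 0.0614], 0.55)]
top tag_right [([0.5462, -0.0628, 0.06], 0.85)]
top fixture [([0.4764, 0.005, -0.0017], 0.72)]
top vial [([0.4785, 0.0077, 0.0009], 0.58), ([0.7024, -0.131, -0.0011], 0.54)]
side pad_left [([0.6555, 0.1258, 0.0647], 0.68)]
side pad_middle [([0.6307, 0.0259, 0.0618], 0.7)]
side pad_right [([0.611, -0.0775, 0.0627], 0.61)]
side tag_left []
side tag_middle [([0.5696, 0.0372, 0.0585], 0.68)]
side tag_right [([0.5463, -0.0644, 0.0572], 0.67)]
side fixture []
side vial []
```

View pics/top0.png

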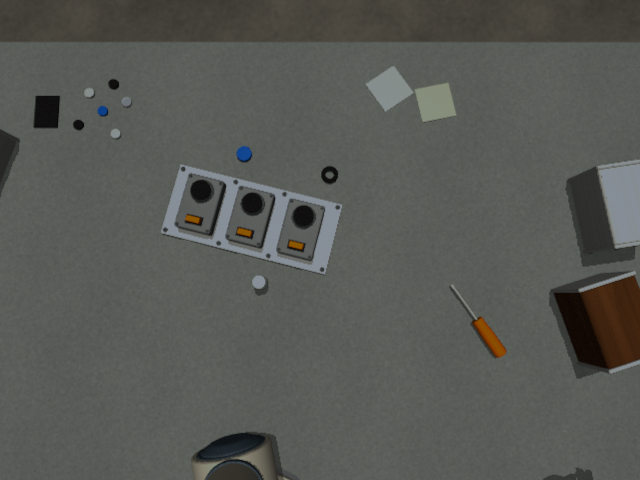

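View pics/side0.png

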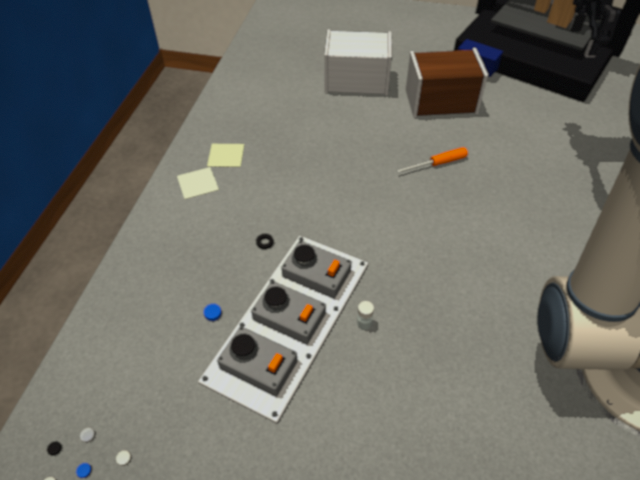

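The top view shows pads at about (201,190), (252,203) and (303,216). The tags are at (193,219), (244,232) and (296,245), with the vial at (260,283) in front of the middle mount. I'll refine these positions with a rigid fit.

```bash
cat > h.py <<'E'
import numpy as np
from plant import *
from scipy.spatial.transform import Rotation as R
def ray(c,u,v,z):
    k=calibration(c);T=np.array(k['world_from_camera']);M=np.array(k['mtx'])
    d=np.linalg.inv(M)@[u,v,1];d=T[:3,:3]@[d[0],-d[1],-d[2]];o=T[:3,3]
    return o+d*(z-o[2])/d[2]
def Rt(s):
    q=s['orientation'];return R.from_quat([q[1],q[2],q[3],q[0]]).as_matrix()
def go(target):
    s=sense();return Rt(s).T@(np.array(target)-s['eef_pos'])*100
E
python3 - <<'E'
from h import *
import cv2
from scipy.optimize import least_squares
im=get_image('top');print(calibration('top'))
res=[]
for n in('pad_left','pad_middle','pad_right','tag_left','tag_middle','tag_right'):
    r=masks_of('top',n)
    for d in r[:1]:
        v,u=np.nonzero(d['region']);print(n,d['conf'],len(u),u.mean(),v.mean(),u.min(),u.max(),v.min(),v.max())
hsv=cv2.cvtColor(im,cv2.COLOR_RGB2HSV)
m=((hsv[...,0]<20)&(hsv[...,1]>180)&(hsv[...,2]>120)).astype('uint8')
_,_,st,ce=cv2.connectedComponentsWithStats(m)
print('tags',[(s[4],c.round(2)) for s,c in zip(st,ce) if 20<s[4]<5000])
m=(im.max(2)<42).astype('uint8');m[:150]=0;m[270:]=0;m[:,:160]=0;m[:,345:]=0
_,_,st,ce=cv2.connectedComponentsWithStats(m)
print('pads',[(list(s),c.round(2)) for s,c in zip(st,ce) if 20<s[4]<5000])
c=im[160:280,155:350];cv2.imwrite('pics/crop.png',cv2.resize(c,None,fx=4,fy=4)[:,:,::-1])
E
```

```text
{'mtx': array([[494.36767897,   0.        , 320.74029396],
       [  0.        , 494.36767897, 234.15866431],
       [  0.        ,   0.        ,   1.        ]]), 'world_from_camera': array([[-0.00381122,  0.99284064, -0.1193857 ,  0.45105088],
       [-0.99995608, -0.00276162,  0.00895586, -0.10629605],
       [ 0.00856204,  0.11941459,  0.99280756,  1.0201336 ],
       [ 0.        ,  0.        ,  0.        ,  1.        ]])}
pad_left 0.81 5606 254.0515519086693 221.4455940064217 161 341 165 274
pad_middle 0.76 5681 254.1283224784369 221.773631402922 161 341 165 273
pad_right 0.67 5545 254.61154192966637 221.82218214607755 161 341 166 274
tag_left 0.69 6069 254.97643763387708 221.9413412423793 160 341 165 275
tag_middle 0.76 6147 254.3482999837319 221.7650886611355 161 341 165 274
tag_right 0.85 5463 254.32582829946915 221.5654402343035 160 341 165 273
tags [(np.int32(62), array([192.08, 218.68])), (np.int32(61), array([243.79, 231.62])), (np.int32(65), array([295.4 , 244.54])), (np.int32(407), array([490.46, 337.63]))]
pads [([np.int32(322), np.int32(167), np.int32(16), np.int32(17)
[... 152 characters left out ...]
nt32(208), np.int32(184), np.int32(18), np.int32(51), np.int32(155)], array([217.26, 209.73])), ([np.int32(241), np.int32(193), np.int32(22), np.int32(22), np.int32(373)], array([251.78, 203.61])), ([np.int32(259), np.int32(197), np.int32(16), np.int32(51), np.int32(81)], array([267.11, 223.14])), ([np.int32(293), np.int32(206), np.int32(21), np.int32(22), np.int32(373)], array([303.04, 216.41])), ([np.int32(185), np.int32(217), np.int32(18), np.int32(9), np.int32(33)], array([195.94, 221.79])), ([np.int32(236), np.int32(230), np.int32(18), np.int32(9), np.int32(31)], array([247.1 , 234.74])), ([np.int32(288), np.int32(244), np.int32(17), np.int32(8), np.int32(30)], array([297.1 , 248.47]))]
```

View pics/crop.png

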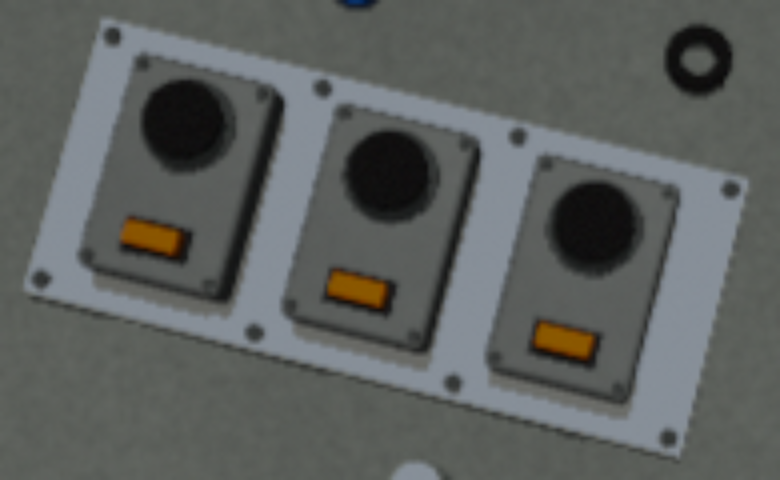

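The crop shows three similar mounts, with pads centred at crop pixels (185,122), (390,172) and (594,225).

```bash
python3 - <<'E'
from h import *
from scipy.optimize import least_squares
px=[(200.8,190.3),(251.8,203.3),(303,216.1)]; tx=[(192.1,218.7),(243.8,231.6),(295.4,244.5)]
P=[ray('top',u,v,.062) for u,v in px]+[ray('top',u,v,.0585) for u,v in tx]
P=np.array(P)[:,:2];print(P.round(4))
L=np.array([[0,.105],[0,0],[0,-.105],[-.06,.105],[-.06,0],[-.06,-.105]])
f=lambda p:(np.array([p[:2]+np.array([[np.cos(p[2]),-np.sin(p[2])],[np.sin(p[2]),np.cos(p[2])]])@l for l in L])-P).ravel()
r=least_squares(f,[.63,.02,-.25]);print(r.x.round(4),(r.fun*1000).round(1))
F=(P+r.fun.reshape(-1,2));print(F.round(4))
for q in F: print(go([*q,.10]).round(2))
print(Rt(sense()).round(3))
E
```

```text
[[ 0.6539  0.1209]
 [ 0.6277  0.0203]
 [ 0.602  -0.0803]
 [ 0.5979  0.1373]
 [ 0.5722  0.0357]
 [ 0.5465 -0.0654]]
[ 0.6291  0.0206 -0.2529] [ 1.4  1.3  1.4  0.3  0.8 -0.8 -0.7 -0.1 -1.2 -0.1 -1.8 -0.7]
[[ 0.6553  0.1222]
 [ 0.6291  0.0206]
 [ 0.6028 -0.0811]
 [ 0.5973  0.1372]
 [ 0.571   0.0356]
 [ 0.5447 -0.0661]]
[ 66.52 -55.65  13.13]
[ 61.46 -46.45  13.13]
[ 56.41 -37.25  13.13]
[ 61.26 -58.54  13.13]
[ 56.21 -49.34  13.13]
[ 51.15 -40.14  13.13]
[[ 0.969  0.247 -0.   ]
 [ 0.247 -0.969  0.   ]
 [-0.    -0.    -1.   ]]
```

```bash
python3 -m creep '[[[0,0,0],[5,-3.3,0],0],[[0,0,0],[10,-6.6,1],0],[[0,0,0],[15,-9.9,2],0],[[0,0,0],[20,-13.2,3],0],[[0,0,0],[25,-16.5,4],0],[[0,0,0],[30,-19.8,5],0],[[0,0,0],[35,-23.1,6],0],[[0,0,0],[40,-26.4,7],0],[[0,0,0],[45,-29.7,8],0],[[0,0,0],[50,-33,9],0],[[0,0,0],[54,-35.6,10],0],[[0,0,0],[56.4,-37.2,11.5],0]]' 40
python3 -m creep '[[[0,0,0],[0,0,0.2],0],[[0,0,0],[0,0,0.2],0]]'
python3 - <<'E'
from h import *
import cv2
s=sense();print({k:s[k] for k in('clock','eef_pos','orientation','ft_force','finger_gap')})
for q in [(.6028,-.0811),(.6291,.0206),(.6553,.1222)]: print(go([*q,.065]).round(2))
for c in('top','side'):
    im=get_image(c); im=im[150:280,150:350] if c=='top' else im[200:430,180:400]
    cv2.imwrite(f'pics/{c}1.png',cv2.resize(im,None,fx=2.5,fy=2.5)[:,:,::-1])
E
```

```text
clock: 2.75
eef_pos: [0.6043, -0.0793, 0.1162]
orientation: [-0.0, 0.992, 0.126, 0.0]
ft_force: [0.7, -0.4, -0.3]
finger_gap: 0.0001
clock: 3.0
eef_pos: [0.604, -0.0797, 0.1142]
orientation: [0.0, 0.992, 0.126, 0.0]
ft_force: [-0.3, -0.5, 0.9]
finger_gap: 0.0001
{'clock': 3.0, 'eef_pos': array([ 0.60399819, -0.0797132 ,  0.11420065]), 'orientation': array([1.36270423e-04, 9.92073361e-01, 1.25659850e-01, 1.74658818e-04]), 'ft_force': array([-0.28847572, -0.51695378,  0.94328634]), 'finger_gap': 0.000149979454787097}
[-0.15  0.1   4.92]
[ 4.93 -9.09  4.92]
[ 10.   -18.28   4.92]
```

View pics/side1.png

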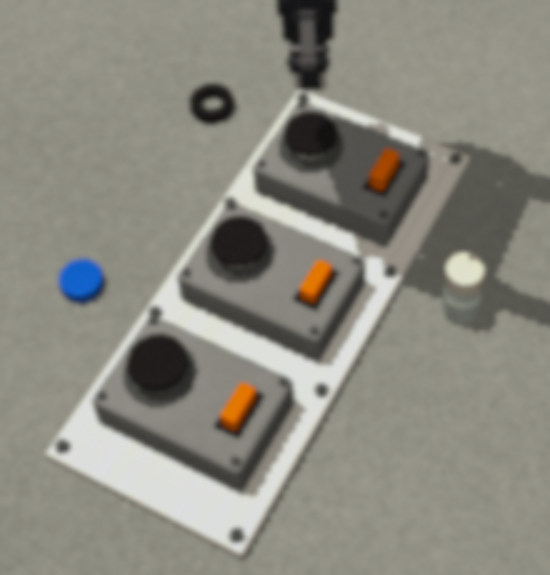

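The fingertip hangs just above the right pad, around (310,80) in the crop. Descending, then pressing 9 mm.

```bash
cat > meas.py <<'E'
from h import *
f=[];z=[]
for i in range(8):
    get_image('side');s=sense();f.append(s['ft_force']);z.append(s['eef_pos'][2])
print('t',s['clock'],'F',np.mean(f,0).round(2),'sd',np.std(f,0).round(2),'z',round(np.mean(z),4),'pos',s['eef_pos'].round(4))
E
python3 -m creep '[[[0,0,0],[0,0,2],0],[[0,0,0],[0,0,4],0],[[0,0,0],[0,0,4.6],0],[[0,0,0],[0,0,4.6],0]]'
python3 meas.py
python3 -m creep '[[[0,0,0],[0,0,0.4],0],[[0,0,0],[0,0,0.8],0],[[0,0,0],[0,0,1.2],0],[[0,0,0],[0,0,1.5],0]]'
python3 meas.py
```

```text
clock: 3.6
eef_pos: [0.6035, -0.0804, 0.0678]
orientation: [-0.0, 0.992, 0.125, -0.0]
ft_force: [-0.0, -0.7, 0.0]
finger_gap: 0.0
t 4.0 F [-0.14  0.13  0.04] sd [0.4  0.34 0.52] z 0.0697 pos [ 0.6045 -0.0804  0.0697]
clock: 4.5
eef_pos: [0.6046, -0.0804, 0.0546]
orientation: [0.0, 0.992, 0.125, 0.001]
ft_force: [-0.5, 1.0, 2.4]
finger_gap: 0.0001
t 4.9 F [-0.04  0.11  0.59] sd [0.56 0.54 0.48] z 0.0546 pos [ 0.6046 -0.0804  0.0547]
```

```bash
python3 -m creep '[[[0,0,0],[0,0,0.2],0],[[0,0,0],[0,0,0.2],0]]'
cat > meas.py <<'E'
from h import *
import cv2,sys
f=[];z=[]
for i in range(6):
    im=get_image('side');s=sense();f.append(s['ft_force']);z.append(s['eef_pos'][2])
print('t',s['clock'],'F',np.mean(f,0).round(2),'fz',np.array(f)[:,2].round(1),'z',np.array(z).round(4),'pos',s['eef_pos'].round(4))
if len(sys.argv)>1:
    im=im[200:430,180:400];cv2.imwrite(sys.argv[1],cv2.resize(im,None,fx=2.5,fy=2.5)[:,:,::-1])
E
python3 meas.py pics/p2.png
```

```text
clock: 5.15
eef_pos: [0.6046, -0.0804, 0.0527]
orientation: [0.001, 0.992, 0.125, 0.001]
ft_force: [-0.4, 0.2, 2.7]
finger_gap: -0.0001
t 5.45 F [0.11 0.14 1.79] fz [0.7 2.5 1.9 1.3 2.2 2.2] z [0.0527 0.0527 0.0528 0.0527 0.0527 0.0527] pos [ 0.6046 -0.0805  0.0527]
```

View pics/p2.png

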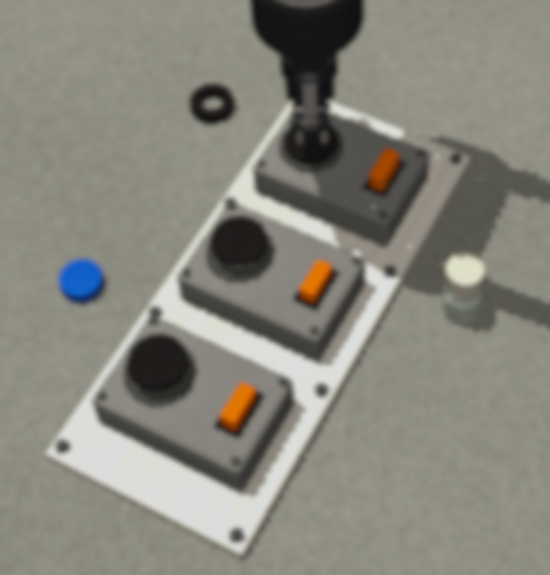

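```bash
python3 -m creep '[[[0,0,0],[0,0,0.15],0],[[0,0,0],[0,0,0.15],0]]'
python3 meas.py
python3 -m creep '[[[0,0,0],[0,0,0.15],0],[[0,0,0],[0,0,0.15],0]]'
python3 meas.py pics/p3.png
```

```text
clock: 5.7
eef_pos: [0.6046, -0.0804, 0.0512]
orientation: [0.0, 0.992, 0.125, 0.001]
ft_force: [-0.8, -0.4, 2.4]
finger_gap: 0.0004
t 6.0 F [-0.41  0.3   2.07] fz [1.3 2.  2.2 2.8 2.3 1.8] z [0.0512 0.0512 0.0512 0.0512 0.0512 0.0512] pos [ 0.6046 -0.0804  0.0512]
clock: 6.25
eef_pos: [0.6046, -0.0804, 0.0501]
orientation: [0.001, 0.992, 0.125, 0.002]
ft_force: [-1.2, 0.5, 4.4]
finger_gap: 0.0003
t 6.55 F [-1.92  0.68  5.53] fz [5.8 4.8 5.8 5.3 5.7 5.8] z [0.0501 0.0501 0.0501 0.0501 0.0501 0.05  ] pos [ 0.6046 -0.0804  0.05  ]
```

View pics/p3.png

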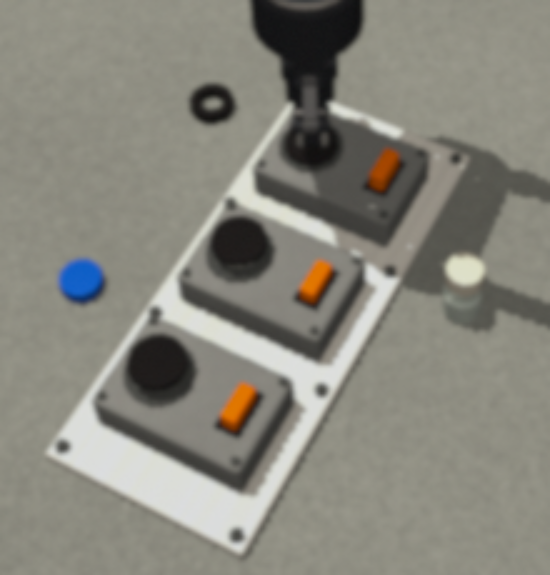

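Bottomed at z≈0.050, matching 12 mm of travel. Repeating the same press on the middle pad.

```bash
python3 -m creep '[[[0,0,0],[0,0,-1],0],[[0,0,0],[0,0,-3],0],[[0,0,0],[2.5,-4.6,-3],0],[[0,0,0],[5,-9.2,-3],0],[[0,0,0],[5,-9.2,-2],0],[[0,0,0],[5,-9.2,-2],0]]'
python3 meas.py pics/p4.png
python3 -c "
from h import *
print(go([.630,.021,.0697]))"
```

```text
clock: 7.3
eef_pos: [0.6296, 0.0209, 0.0695]
orientation: [0.001, 0.992, 0.125, 0.001]
ft_force: [-0.6, 0.5, 0.1]
finger_gap: -0.0001
t 7.6 F [-0.01 -0.28  0.18] fz [ 0.4  0.2  0.5  0.3  0.2 -0.6] z [0.0699 0.0703 0.0704 0.0706 0.0706 0.0706] pos [0.6303 0.0201 0.0706]
[-0.00190342 -0.0953128   0.08728967]
```

View pics/p4.png

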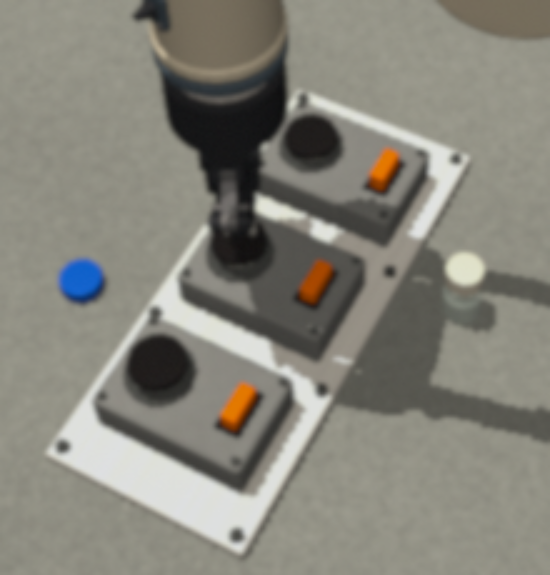

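Right pad now sits sunk at about (310,140), and the tip is over the middle pad.

```bash
python3 -m creep '[[[0,0,0],[0,0,0.5],0],[[0,0,0],[0,0,1],0],[[0,0,0],[0,0,1.4],0],[[0,0,0],[0,0,1.6],0],[[0,0,0],[0,0,1.6],0]]'
python3 meas.py
python3 -m creep '[[[0,0,0],[0,0,0.2],0],[[0,0,0],[0,0,0.2],0]]'
python3 meas.py
python3 -m creep '[[[0,0,0],[0,0,0.15],0],[[0,0,0],[0,0,0.15],0]]'
python3 meas.py
```

```text
clock: 8.22
eef_pos: [0.6304, 0.0199, 0.0547]
orientation: [0.001, 0.992, 0.124, 0.002]
ft_force: [-0.7, -2.4, 2.9]
finger_gap: 0.0001
t 8.525 F [-0.14 -1.95  3.55] fz [2.9 2.6 4.  3.9 4.4 3.6] z [0.0547 0.0547 0.0548 0.0547 0.0547 0.0547] pos [0.6304 0.02   0.0547]
clock: 8.78
eef_pos: [0.6304, 0.02, 0.0529]
orientation: [0.001, 0.992, 0.124, 0.002]
ft_force: [-0.7, -1.9, 4.0]
finger_gap: -0.0002
t 9.075 F [-0.99 -2.04  4.87] fz [4.8 4.8 5.  4.9 4.9 4.7] z [0.0529 0.0529 0.053  0.053  0.0529 0.053 ] pos [0.6305 0.02   0.053 ]
clock: 9.32
eef_pos: [0.6304, 0.02, 0.0517]
orientation: [0.001, 0.992, 0.124, 0.002]
ft_force: [-2.2, -1.8, 5.4]
finger_gap: 0.0002
t 9.625 F [-1.57 -2.4   5.62] fz [6.  5.6 5.6 5.  5.4 6.1] z [0.0517 0.0517 0.0517 0.0517 0.0517 0.0517] pos [0.6304 0.02   0.0517]
```

```bash
python3 -m creep '[[[0,0,0],[0,0,-1],0],[[0,0,0],[0,0,-3],0],[[0,0,0],[2.5,-4.6,-3],0],[[0,0,0],[5,-9.2,-3],0],[[0,0,0],[5,-9.2,-1.9],0],[[0,0,0],[5,-9.2,-1.9],0]]'
python3 meas.py
python3 -m creep '[[[0,0,0],[0,0,0.5],0],[[0,0,0],[0,0,1],0],[[0,0,0],[0,0,1.4],0],[[0,0,0],[0,0,1.6],0],[[0,0,0],[0,0,1.6],0]]'
python3 meas.py pics/p5.png
python3 -m creep '[[[0,0,0],[0,0,0.2],0],[[0,0,0],[0,0,0.2],0]]'
python3 meas.py
python3 -m creep '[[[0,0,0],[0,0,0.15],0],[[0,0,0],[0,0,0.15],0]]'
python3 meas.py
```

```text
clock: 10.38
eef_pos: [0.6553, 0.1214, 0.0696]
orientation: [0.001, 0.992, 0.125, 0.001]
ft_force: [-0.3, -1.1, 0.1]
finger_gap: 0.0003
t 10.675 F [-0.04 -0.24  0.28] fz [-0.2  0.   0.8  0.3  0.2  0.5] z [0.0703 0.0708 0.0711 0.0713 0.0714 0.0714] pos [0.6563 0.1205 0.0714]
clock: 11.3
eef_pos: [0.6565, 0.1201, 0.0562]
orientation: [0.001, 0.992, 0.124, 0.003]
ft_force: [-1.5, -1.7, 5.2]
finger_gap: 0.0002
t 11.6 F [-2.13 -1.94  5.41] fz [5.5 5.1 4.6 6.  5.7 5.6] z [0.0562 0.0562 0.0562 0.0562 0.0562 0.0562] pos [0.6564 0.1201 0.0562]
clock: 11.85
eef_pos: [0.6565, 0.1201, 0.0556]
orientation: [0.001, 0.992, 0.124, 0.003]
ft_force: [-3.3, -0.6, 7.7]
finger_gap: -0.0004
t 12.15 F [-3.65 -1.32  7.02] fz [6.9 6.6 6.9 7.4 7.5 6.7] z [0.0555 0.0556 0.0556 0.0556 0.0556 0.0556] pos [0.6565 0.1201 0.0556]
clock: 12.4
eef_pos: [0.6565, 0.1201, 0.0556]
orientation: [0.001, 0.992, 0.124, 0.003]
ft_force: [-3.5, -1.0, 7.4]
finger_gap: -0.0001
t 12.7 F [-3.7  -0.86  7.41] fz [7.3 7.7 6.8 7.1 7.4 8.2] z [0.0556 0.0556 0.0556 0.0555 0.0556 0.0556] pos [0.6565 0.1201 0.0556]
```

View pics/p5.png

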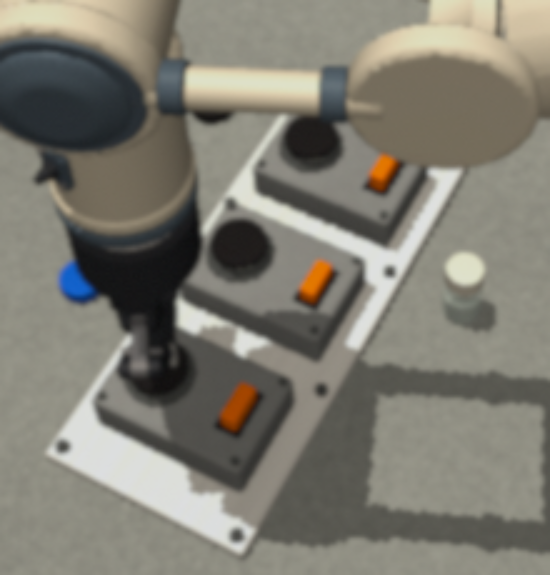

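The left pad is clearly the stiffest. I'll push it somewhat deeper to be sure it sets.

```bash
python3 -m creep '[[[0,0,0],[0,0,0.3],0],[[0,0,0],[0,0,0.5],0],[[0,0,0],[0,0,0.6],0],[[0,0,0],[0,0,0.6],0]]'
python3 meas.py
```

```text
clock: 13.2
eef_pos: [0.6565, 0.1201, 0.0518]
orientation: [0.001, 0.992, 0.124, 0.004]
ft_force: [-6.2, -1.4, 10.8]
finger_gap: 0.0002
t 13.5 F [-5.45 -1.06 10.31] fz [ 9.6 10.7 10.3 11.  10.2 10. ] z [0.0518 0.0518 0.0518 0.0518 0.0518 0.0518] pos [0.6565 0.1201 0.0518]
```

At equal depth (z≈0.052) the readings are left 10.3 N, middle 5.6 N and right about 2 N, so the right pad is softest. Retreating to above the right tag.

```bash
python3 -m creep '[[[0,0,0],[0,0,-1],0],[[0,0,0],[0,0,-4],0],[[0,0,0],[-3,3.5,-6],0],[[0,0,0],[-6,7,-6],0],[[0,0,0],[-9,10.5,-6],0],[[0,0,0],[-12,13,-6],0],[[0,0,0],[-15.3,15.2,-5],0],[[0,0,0],[-15.3,15.2,-4],0]]'
python3 meas.py pics/p6.png
python3 - <<'E'
from h import *
import cv2
print(go([.5455,-.0655,.068]))
im=get_image('top')[150:280,150:350];cv2.imwrite('pics/p6t.png',cv2.resize(im,None,fx=4,fy=4)[:,:,::-1])
E
```

```text
clock: 14.5
eef_pos: [0.5441, -0.0664, 0.0911]
orientation: [0.002, 0.992, 0.122, 0.004]
ft_force: [1.1, 0.1, -0.2]
finger_gap: -0.0001
t 14.8 F [-0.22  0.16 -0.16] fz [-1.9 -0.1  0.1  0.6 -0.2  0.5] z [0.0893 0.0898 0.0905 0.0911 0.0914 0.0916] pos [ 0.5459 -0.0639  0.0916]
[-0.09688419  0.1315448   2.35915739]
```

View pics/p6.png

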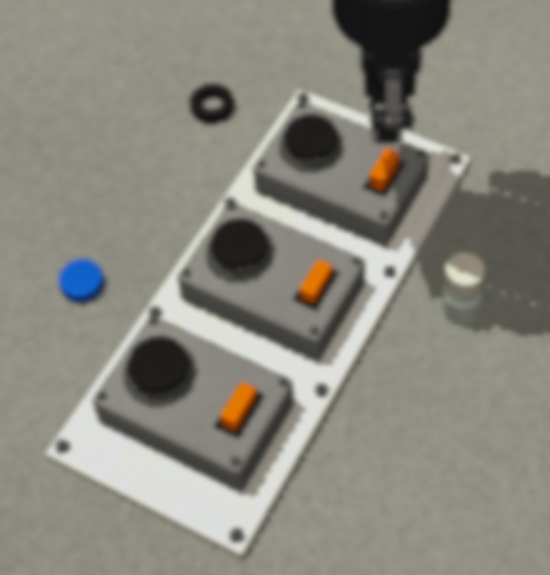

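View pics/p6t.png

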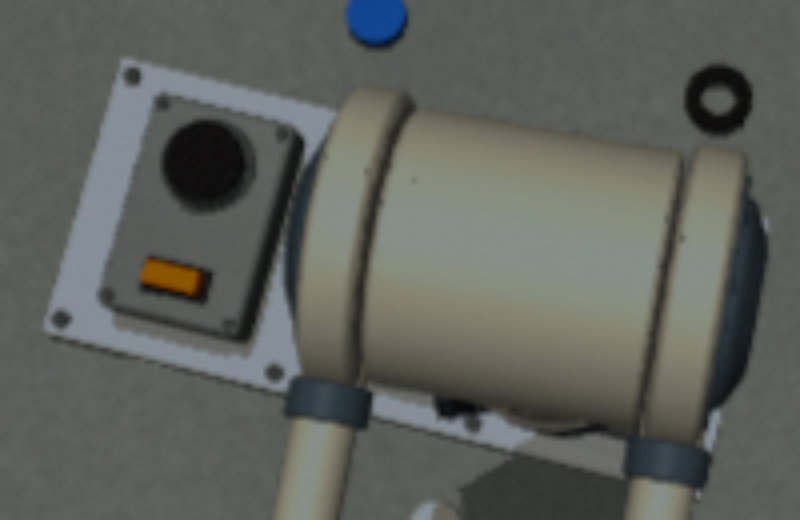

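```bash
python3 - <<'E'
import cv2,numpy as np
a=cv2.imread('pics/side1.png',0).astype(np.float32);b=cv2.imread('pics/p6.png',0).astype(np.float32)
for n,(x,y) in dict(right=(310,140),middle=(240,245),left=(158,368),ref=(272,405),tagM=(316,282),tagL=(238,406),tagR=(384,170)).items():
    s=np.s_[y-50:y+50,x-48:x+48]
    if n.startswith('tag'): s=np.s_[y-30:y+30,x-28:x+28]
    print(n,np.array(cv2.phaseCorrelate(a[s],b[s],cv2.createHanningWindow(a[s].shape[::-1],cv2.CV_32F))[0]).round(2),np.abs(a[s]-b[s]).mean().round(1))
s=np.hstack([a[300:440,80:240],b[300:440,80:240]]);cv2.imwrite('pics/cmp.png',cv2.resize(s,None,fx=2.4,fy=2.4))
E
```

```text
right [-0.15  0.22] 4.2
middle [-0.13  0.43] 1.4
left [-0.1   0.46] 1.2
ref [-0.03  0.04] 0.1
tagM [-0.11  0.22] 0.3
tagL [-0.1   0.03] 0.2
tagR [-0.05 -0.08] 24.8[ WARN:0@0.071] global loadsave.cpp:1063 imwrite_ Unsupported depth image for selected encoder is fallbacked to CV_8U.
```

View pics/cmp.png

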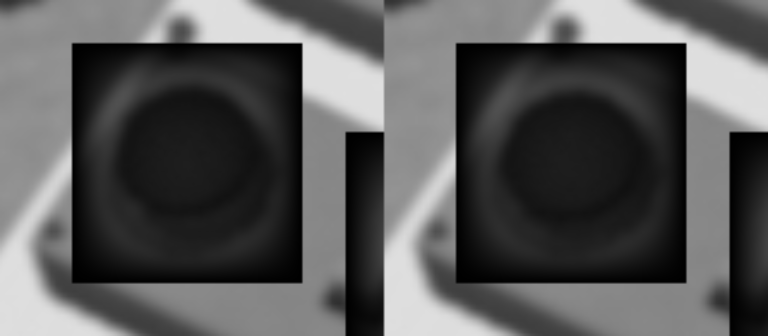

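All pads show the same downward shift, so all three are sunk. Now I'll push the right tag.

```bash
python3 -m creep '[[[0,0,0],[-0.1,0.1,1],0],[[0,0,0],[-0.1,0.1,2.3],0],[[0,0,0],[-0.1,0.1,2.3],0]]'
python3 meas.py pics/p7.png
python3 - <<'E'
from h import *
print(go([.5455,-.0655,.047]))
E
```

```text
clock: 15.22
eef_pos: [0.5442, -0.065, 0.0663]
orientation: [0.001, 0.992, 0.124, 0.002]
ft_force: [0.0, -0.2, -0.2]
finger_gap: -0.0002
t 15.525 F [ 0.07 -0.07 -0.23] fz [ 0.2 -0.8  0.4 -1.1 -0.3  0.2] z [0.0673 0.0681 0.0686 0.0689 0.0691 0.0691] pos [ 0.5456 -0.0653  0.0691]
[-0.03633471  0.0045229   2.21428579]
```

View pics/p7.png

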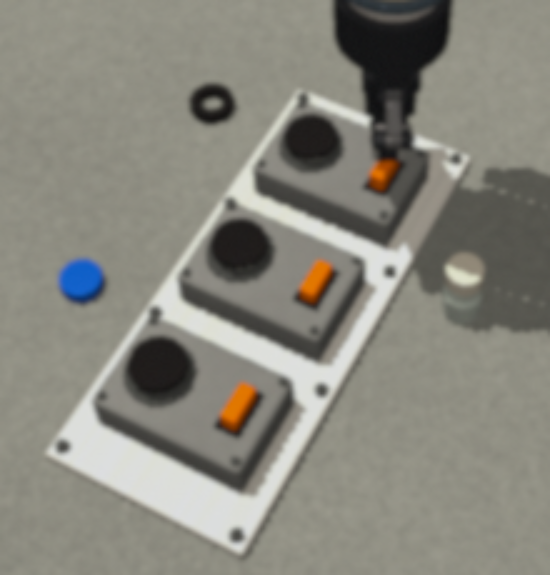

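The tip is just above the right tag at (385,165).

```bash
python3 -m creep '[[[0,0,0],[0,0,0.7],0],[[0,0,0],[0,0,1.2],0],[[0,0,0],[0,0,1.7],0],[[0,0,0],[0,0,2.2],0],[[0,0,0],[0,0,2.4],0],[[0,0,0],[0,0,2.4],0]]'
python3 meas.py
```

```text
clock: 16.27
eef_pos: [0.5461, -0.0654, 0.0478]
orientation: [0.002, 0.992, 0.124, 0.005]
ft_force: [-7.2, -0.2, 15.2]
finger_gap: 0.0003
t 16.575 F [-7.1   0.84 15.89] fz [15.8 15.7 15.6 16.3 16.9 15. ] z [0.0478 0.0478 0.0478 0.0478 0.0478 0.0478] pos [ 0.5461 -0.0654  0.0478]
```

Firm stop at z=0.0478, as expected for a fully pushed tag. Lifting clear.

```bash
python3 -m creep '[[[0,0,0],[0,0,-1.5],0],[[0,0,0],[0,0,-5],0],[[0,0,0],[-1,1,-10],0],[[0,0,0],[-4,5,-12],0],[[0,0,0],[-8,9,-12],0],[[0,0,0],[-12,13,-12],0],[[0,0,0],[-15,17,-12],0],[[0,0,0],[-15,17,-12],0],[[0,0,0],[-15,17,-12],0]]'
python3 meas.py pics/p8.png
python3 - <<'E'
from h import *
import cv2
im=get_image('top')[150:300,150:350];cv2.imwrite('pics/p8t.png',cv2.resize(im,None,fx=4,fy=4)[:,:,::-1])
E
```

```text
clock: 17.7
eef_pos: [0.4415, -0.2667, 0.167]
orientation: [0.001, 0.992, 0.124, 0.005]
ft_force: [-0.9, 0.6, -0.2]
finger_gap: 0.0
t 18.0 F [-0.55  0.12 -0.22] fz [ 0.1 -0.7 -0.9 -0.   0.5 -0.3] z [0.1671 0.1671 0.1671 0.1671 0.1671 0.1672] pos [ 0.4419 -0.2661  0.1672]
```

View pics/p8.png

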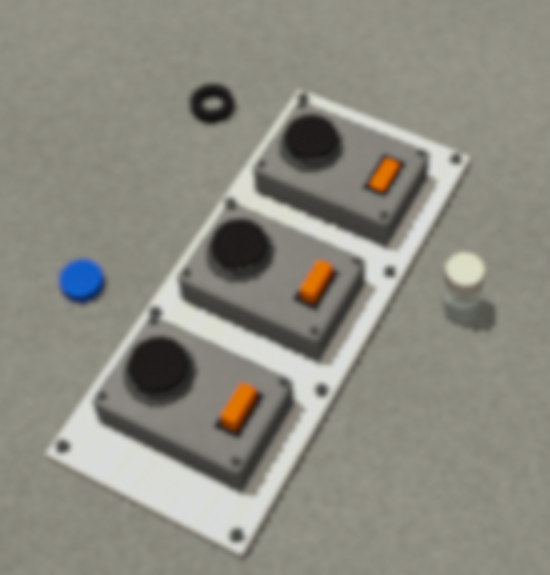

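View pics/p8t.png

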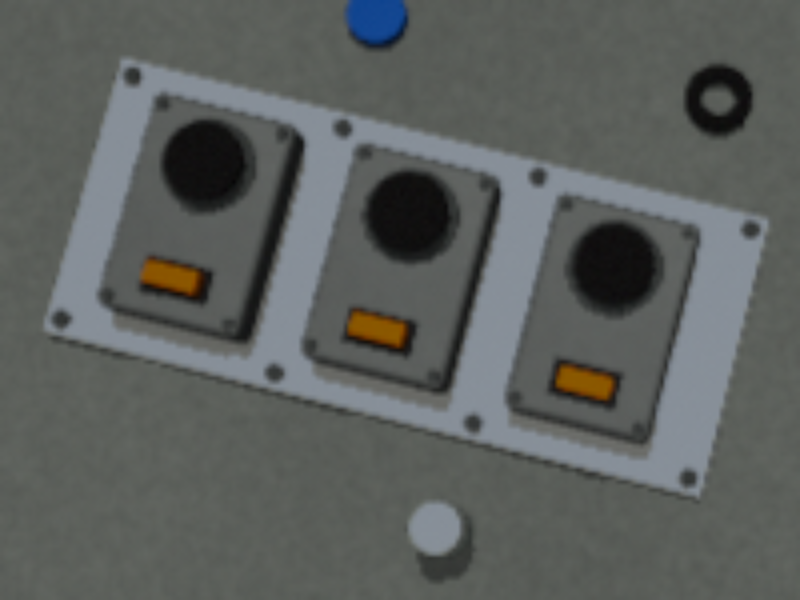

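The right tag at (384,174) in the side crop is down and the other two are up. The vial, ring and disc haven't moved, and the hand is clear.

```bash
python3 -c "
from plant import *
print(finish_job())"
```

```text
the job is handed in; nothing more can be done
None
```

The right pad was the softest, so I pushed the right mount's orange tag fully down and handed the job in at about 18 s of the 45 s allowed. `finish_job()` gave no verdict.

- **Finding the softest:** I pressed all three pads to about 10–12 mm with shut fingers. At about 10 mm down the forces were roughly 2 N on the right, 5.6 N in the middle and 10.3 N on the left.
- **Pushing the tag:** the right tag met a firm stop with the fingertips at z = 47.8 mm and about 16 N, which matches its full 12 mm of travel.
- **Last checks:**
  - The pictures show the right tag down and the other two up.
  - The vial is upright and the ring and disc have not moved. I kept well away from the screwdriver but did not look at it again at the end.
  - The hand was clear, with contact force near zero.
- **What disagreed:**
  - The right and middle pads read lower than the quoted forces (for example 1.8 N at 9.3 mm on the right, where over 3 N was expected). The order was still clear.
  - Image comparison showed the left and middle pads clearly sunk after pressing. For the right pad the shift was weaker (0.22 against about 0.45 px), because the finger was partly in view. I relied on its having been pressed to the stop.

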